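Lay out the power-supply parts in the chassis

ROBOT

A 7-joint arm with a two-finger parallel gripper is mounted at the origin on the work surface. World frame = base frame: x ahead of the robot, y to its left, z up, the work surface at z = 0. Lengths are in m, angles in rad, forces in N, time in s.
With the tool pointing down it reaches from about 0.35 to 0.775 m from the base axis. Payload 3.1 kg.
Tool frame: the origin (TCP) lies on the front face of the gripper's body, between the roots of the fingers; the fingertips stand 73 mm ahead of it and the grasp point (between the pads) lies 54 mm ahead of it (r.grip_depth is the distance from the TCP to the grasp point, in m); z points along the fingers, y is the line along which they close (so a half turn about z gives the same grasp; the last joint's range is limited). The gripper opens to 85 mm and grips with 20 to 120 N. Pads are 22 mm wide; open, the fingers measure 114 mm over their backs; the gripper's body (76 mm by 85 mm) begins 54 mm behind the grasp point. The pads swing forward as they close: fully open they stand 13 mm farther back than shut.
Start: joints at [-1.186, 0.311, 0.014, 1.512, -0.004, 1.319, -0.027], TCP at [0.228, 0.501, 0.304] pointing down, gripper open.
Joint ranges: [-2.7, 2.7], [-0.3, 1.91], [-1.27, 1.3], [0.12, 2.57], [-1.44, 4.58], [0.2, 2.03], [-3.05, 3.05]. Speed limits (rad/s): [2.79, 2.79, 3.14, 3.14, 3.14, 3.14, 3.14].

INTERFACE

Orientations are given as a unit quaternion [w, x, y, z].
In Python, from bench import telemetry, read_camera, get_calibration, order, search_frame, regions_of, tip_of, r gives the robot as it stands. The module is installed in compiled form; this text tells all that it offers.
- The arm moves only by the shell command python3 -m creep 'ROWS' [FORCE]. ROWS is JSON, a list that holds one entry, the list of rows, each a list of 5 numbers: the opening, from 0 (shut) to 1 (fully open), then the shift along the tool's x, y, z in cm, then the turn about the tool's z in degrees. A call has 1 to 8 rows; each row shifts and turns the commanded pose from where the row before left it, along the tool's axes as they then stand; what a row does not reach is not made up. A row lasts 1/10 s, in which the tool goes at most 50 mm and 8.59 degrees, less where a joint would pass 70% of its speed; a pose out of reach is approached as far as the arm can. A call is refused whole if a number of a shift passes 5 or a number of a turn 8.59, either way. A call with a gripper value outside its range is refused whole. The fingers move at their own pace and stop on an object; FORCE is the grip in N (left out, the last holds). Time passes only in rows, so rows that do not move let the fingers close. It gives the time, the measured TCP pose, the force, the opening and the grip force at its end, in the units of the state.
- telemetry.state(): the state, without advancing time (a new reading comes with each control period).
- read_camera(name): name is "side" or "top" or "wrist"; returns (picture, depth): 480x640x3 uint8, blue, green, red; 480x640 float32, m along the optical axis (not along the pixel's ray), 0 where there is no reading.
- get_calibration(name): a dict with "mtx" (3x3 intrinsics, pixels), "eye" and "orientation" of the camera in the world. Camera axes: x right, y down, z forward; pixel columns grow to the right and rows downward; lengths in m; the calibration is good to about 2 mm. A picture is of the moment at which its call begins: read the wrist's pose just before it. get_calibration takes no time and is no camera call; for the wrist camera it gives the pose at the moment of the call.
- order.finish_job(): hands the job in; it is judged then, once.
Trained networks look in the newest picture that a camera, given by its name, has taken for a name from the list of things; names that differ only in an ending like _2 or _b are one class to them, and where a whole thing is asked for, a point or a joint stands for the part that bears it (a point fixed in the world has none). Each returns a list of dicts, best first, with "conf" (0 to 1); they miss things now and then, are a little off and sometimes report something else, mostly with a low value. They report only what shows in the picture. A call takes as long as a camera call. They do not tell look-alikes from the thing itself.
- search_frame(target, camera): "bbox" ([left, top, right, bottom] in pixels, round what is visible of it).
- regions_of(target, camera): "pixels" (480x640 bool, what is visible of it) and "bbox" ([left, top, right, bottom] in pixels, round what is visible of it).
- tip_of(target, camera): "uv" ([column, row] in pixels: a listed point, or the origin of a listed thing).
The state is a dict: "t": time; "q": joint angles; "dq": joint speeds; "effort": joint torques, N m; "position": TCP position; "eef_rot": TCP orientation; "wrist_force": force on the tool from outside, world axes, zero at the start; "wrist_torque": the same for the moment, N m; "opening": opening from 0.0 (shut) to 1.0 (fully open); "grip_force": force on a finger pad.
Only numpy, scipy, OpenCV 4.12 (cv2) and the standard library are available. Lean on these libraries where they do the work, as an engineer would, in place of code of your own. Each camera call takes 0.05 s, during which the arm holds its last target. There are 200 camera calls.

TASK

Lay out the parts in one row along the middle line of the open chassis, standing upright on its floor: the transformer next to the mains inlet and the capacitor next to the terminal strip, each with a gap of about 20 mm to that fitting, the transformer square to the chassis, and the finned heat sink midway between the transformer and the capacitor with its fins running along the row. Then lay the fan flat, centred and square, on top of the heat sink's fins. Leave the blue jig and the green connector where they lie, let go of everything and leave it at rest.

Things in the scene. Friction and masses are not known exactly. Their poses are not given: they have to be found in the camera images.
- chassis: Shallow open aluminium tray, fixed to the table, 300 mm long (its x) by 140 mm wide (its y). Floor 3 mm thick, lips around it 2 mm thick, top of the lips 12 mm above the table. Origin: centre of its underside, on the table; the row's middle line is its x axis. It may lie on either side of the table, turned.
- inlet: Mains inlet: black block fixed on the chassis floor at one end or the other, on the middle line, 28 mm along the chassis, 50 mm across, 32 mm high, with three brass tabs on top rising 9 mm more (and a 4 mm high black foot 74 mm across). Origin: centre of its underside. Axes parallel to the chassis's. Its face toward the middle of the chassis is 14 mm from its origin; the transformer's windings or core should be about 20 mm from that face.
- strip: Terminal strip: brown block with two rows of six steel screws, fixed on the chassis floor at the other end, on the middle line, 28 mm along the chassis, 100 mm across, 20 mm high. Origin: centre of its underside. Axes parallel to the chassis's. Its face toward the middle of the chassis is 14 mm from its origin; the capacitor's side should be about 20 mm from that face.
- transformer: Small transformer, loose, about 0.35 kg. Dark steel core 24 mm (its x) by 50 mm (its y) by 48 mm high, with copper windings through it that stick out to 44 mm in x (32 mm in y, between 8 and 40 mm height). Origin: centre of its underside, z up. Grip the core's end faces, 50 mm apart in y. In the chassis it may stand with its x either along or across the row.
- capacitor: Large capacitor, loose, about 0.07 kg: upright grey can, 40 mm diameter, 50 mm high, with a bright aluminium top. Origin: centre of its underside, z up.
- heatsink: Aluminium heat sink, loose, about 0.13 kg: 50 mm (its x) by 46 mm (its y) by 40 mm high, eight upright fins that run along its x. Origin: centre of its underside, z up. Grip it across the outer fins, 46 mm apart in y. The fan rests on the fin tops, 40 mm above its origin.
- fan: Square black cooling fan, loose, about 0.035 kg, lying flat: 40 mm by 40 mm by 20 mm high, sides along its x and y. Origin: centre of its underside, z up.
- jig: Bystander: blue plastic L-shaped jig, loose, 30 mm by 32 mm by 48 mm high, among the parts. Origin: centre of its underside. To be left alone.
- connector: Bystander: green connector block, loose, 46 mm by 16 mm by 20 mm high, among the parts. Origin: centre of its underside. To be left alone. (All loose parts start upright on a grey mat 2 mm thick beside the chassis, at least 18 mm apart.)
Mind the look-alikes: they are no part of the job. Leave any purple look-alike of the transformer alone.

How it is judged:
At the end, for the whole second after the job is handed in: Row upright on the floor within 13 mm of the middle line, square within 0.2 rad; gaps to inlet and strip 20 +-12 mm; heat sink centre 58 to 88 mm from those of transformer and capacitor, fins along the row; fan flat on it, within 10 mm of its centre, square within 0.2 rad; all released, at rest (y of transformer in the frame of chassis between -0.013 and 0.013 m and z of transformer in the frame of chassis between 0 and 0.006 m and y of capacitor in the frame of chassis between -0.013 and 0.013 m and z of capacitor in the frame of chassis between 0 and 0.006 m and y of heatsink in the frame of chassis between -0.013 and 0.013 m and z of heatsink in the frame of chassis between 0 and 0.006 m and angle between each of transformer, capacitor, heatsink, fan's own z axis and vertical below 0.1 rad and linear speed of each of transformer, capacitor, heatsink, fan below 0.01 m/s and angular speed of each of transformer, capacitor, heatsink, fan below 0.1 rad/s and horizontal distance between transformer and inlet between 0.044 and 0.068 m and horizontal distance between capacitor and strip between 0.042 and 0.066 m and horizontal distance between heatsink and transformer between 0.058 and 0.088 m and horizontal distance between heatsink and capacitor between 0.058 and 0.088 m and (angle between the x axis of transformer and the x axis of chassis, either way round below 0.2 rad or angle between the x axis of transformer and the y axis of chassis, either way round below 0.2 rad) and angle between the x axis of heatsink and the x axis of chassis, either way round below 0.2 rad and (angle between the x axis of fan and the x axis of heatsink, either way round below 0.2 rad or angle between the x axis of fan and the y axis of heatsink, either way round below 0.2 rad) and horizontal distance between fan and heatsink below 0.01 m and z of fan in the frame of heatsink between 0.037 and 0.043 m); the robot touches nothing.
It fails at once if the blue jig is moved more than 25 mm from where it lay (distance of jig from where it was at the start of the episode above 0.025 m).
It fails at once if the green connector is moved more than 25 mm from where it lay (distance of connector from where it was at the start of the episode above 0.025 m).
It also fails if it takes over 109 s, if anything falls off the work surface, if the arm or the gripper's body presses on something with over 40 N, if the wrist force passes 120 N, or if a joint passes its speed limit or range.

## Working session

There is one attempt and no reset: what is moved stays moved. The work goes in short steps, Python scripts to look and compute and a shell command to move; the robot and the scene stay as the last step left them, time stands still between calls to the robot, and variables do not carry over. Pictures are saved under pics/ and viewed, at most 14 in all, crops included, and the job is handed in when it is done.

```bash
mkdir -p pics; cat > h.py <<'E'
import numpy as np, cv2
from bench import telemetry, read_camera, get_calibration, order, search_frame, regions_of, tip_of, r
from scipy.spatial.transform import Rotation as R
def rot(q): return R.from_quat([q[1],q[2],q[3],q[0]]).as_matrix()
def cloud(cal,depth,mask):
    v,u=np.nonzero(mask&(depth>0)); d=depth[v,u]; K=cal["mtx"]; K=np.array(K)
    p=np.c_[(u-K[0,2])/K[0,0]*d,(v-K[1,2])/K[1,1]*d,d]
    return p@rot(cal["orientation"]).T+np.array(cal["eye"])
def topdepth(cam):
    cal=get_calibration(cam); im,d=read_camera(cam); return cal,im,d
E
python3 - <<'E'
from h import *
s=telemetry.state(); print(s['t'],s['position'],s['eef_rot'])
for c in ['top','side']:
    cal,im,d=topdepth(c); cv2.imwrite(f'pics/{c}0.png',im); print(c,np.round(cal['eye'],3),np.round(cal['orientation'],3))
    np.savez(f'{c}0.npz',d=d)
    if c=='top':
      for n in ['chassis','inlet','strip','transformer','capacitor','heatsink','fan','jig','connector']:
        for o in regions_of(n,c)[:4]:
            P=cloud(cal,d,o['pixels']); 
            if len(P)<20: continue
            zt=np.percentile(P[:,2],95); T=P[P[:,2]>zt-.006]
            (cx,cy),(w,h),a=cv2.minAreaRect(T[:,:2].astype(np.float32)*1000)
            print(n,round(o['conf'],2),[int(b) for b in o['bbox']],'ztop',round(float(zt),3),'rect',round(cx),round(cy),round(w),round(h),round(a),'med',np.round(np.median(P,0),3))
E
```

```text
0.0 [0.22741092 0.50015556 0.30282348] [-2.14009222e-04  2.11730032e-01  9.77327481e-01 -1.15862151e-03]
top [ 0.342 -0.05   1.197] [ 0.049 -0.702  0.708 -0.055]
chassis 0.8 [151, 157, 226, 292] ztop 0.01 rect 527 205 303 142 9 med [0.521 0.206 0.003]
inlet 0.86 [178, 272, 213, 289] ztop 0.04 rect 399 185 24 49 12 med [0.4   0.179 0.034]
strip 0.68 [158, 164, 207, 185] ztop 0.024 rect 652 224 28 100 9 med [0.651 0.223 0.018]
transformer 0.88 [375, 208, 406, 236] ztop 0.052 rect 531 -268 53 38 88 med [ 0.527 -0.267  0.046]
transformer 0.74 [429, 195, 456, 219] ztop 0.05 rect 564 -386 50 38 1 med [ 0.562 -0.384  0.043]
transformer 0.62 [429, 233, 455, 258] ztop 0.051 rect 460 -383 50 35 86 med [ 0.463 -0.378  0.043]
transformer 0.56 [432, 149, 455, 176] ztop 0.05 rect 666 -401 50 31 56 med [ 0.661 -0.396  0.043]
capacitor 0.86 [334, 171, 355, 191] ztop 0.056 rect 626 -164 37 38 88 med [ 0.622 -0.161  0.051]
heatsink 0.64 [372, 250, 398, 276] ztop 0.044 rect 433 -254 49 46 9 med [ 0.433 -0.253  0.035]
fan 0.56 [324, 242, 342, 261] ztop 0.024 rect 458 -130 38 40 89 med [ 0.457 -0.13   0.016]
jig 0.78 [384, 174, 406, 198] ztop 0.051 rect 620 -281 32 12 76 med [ 0.613 -0.279  0.015]
connector 0.44 [332, 204, 348, 226] ztop 0.024 rect 543 -150 12 45 65 med [ 0.543 -0.152  0.015]
side [ 0.47  -0.745  0.491] [-0.48   0.877 -0.022  0.016]
```

```bash
python3 - <<'E'
import cv2
im=cv2.imread('pics/top0.png'); cv2.imwrite('pics/c1.png',cv2.resize(im[135:295,300:480],None,fx=3.6,fy=3.6,interpolation=cv2.INTER_CUBIC))
E
```

```text
(no output)
```

View pics/c1.png

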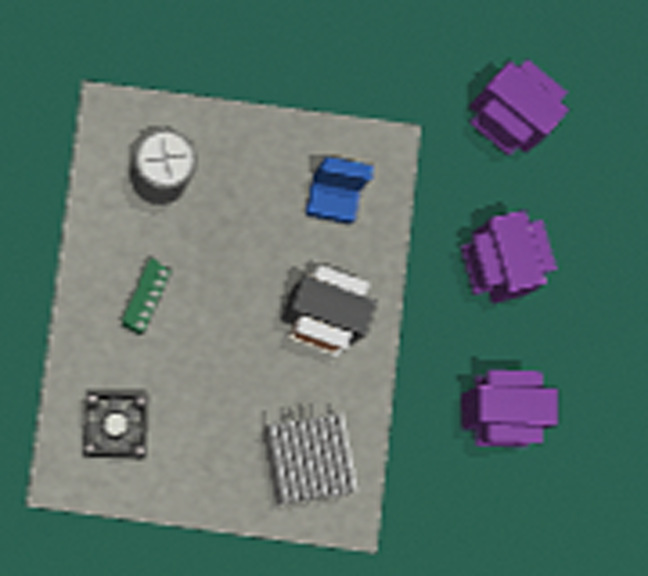

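View pics/side0.png

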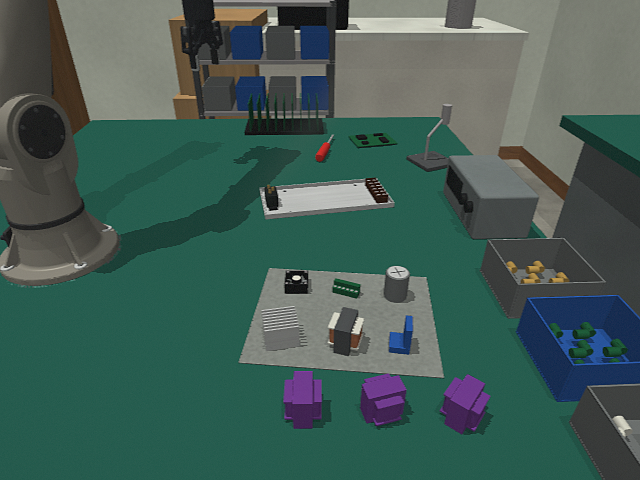

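The dark steel transformer is at crop (333,307), which is top pixel (392,221). The look-alikes are purple, at crop (517,107), (510,255) and (513,408), and I'll leave those alone. The capacitor is at crop (163,160), heat sink (310,455), fan (115,425), jig (340,188) and connector (147,295). The chassis is free, with the inlet at the near end and the strip at the far end.

```bash
cat >> h.py <<'E'
def yaw():
    y=rot(telemetry.state()['eef_rot'])[:,1]; return np.degrees(np.arctan2(y[1],y[0]))
def plan(x,y,z,psi):
    s=telemetry.state(); p=np.array(s['position']); M=rot(s['eef_rot'])
    turn=-((psi-yaw()+90)%180-90)   # tool z down
    M2=M@R.from_euler('z',turn,degrees=True).as_matrix()
    d=M2.T@(np.array([x,y,z])-p)*100
    print('t',round(s['t'],2),'pos',np.round(p,4),'yaw',round(yaw(),1),'q7',round(s['q'][6],2),'turn',round(turn,1),'shift after turn cm',np.round(d,2),'opening',round(s['opening'],2))
E
python3 - <<'E'
from h import *
s=telemetry.state();cal=get_calibration('wrist');M=rot(s['eef_rot'])
print('cam in tool',M.T@(np.array(cal['eye'])-s['position']),'\n',M.T@rot(cal['orientation']),cal['mtx'][0])
plan(.50,-.26,.30,80)
cal=get_calibration('top');d=np.load('top0.npz')['d'];im=cv2.imread('pics/top0.png')
m=np.zeros(d.shape,bool);m[200:245,365:415]=1
m2=m&(im.max(2)<90); P=cloud(cal,d,m2);P=P[P[:,2]>.046]
print(len(P),cv2.minAreaRect(P[:,:2].astype(np.float32)*1000))
E
```

```text
cam in tool [ 0.08029616 -0.00043717 -0.06970875] 
 [[-9.44586808e-04 -9.49993863e-01 -3.12267143e-01]
 [ 9.99999355e-01 -1.09424178e-03  3.04024219e-04]
 [-6.30516895e-04 -3.12266655e-01  9.49994284e-01]] [396.45730503   0.         319.83236928]
t 0.55 pos [0.2276 0.5007 0.3039] yaw 65.6 q7 -0.03 turn -14.4 shift after turn cm [-40.03 -70.18   0.39] opening 1.0
146 ((529.6646728515625, -267.61651611328125), (47.980709075927734, 23.64444923400879), 69.74029541015625)
```

```bash
python3 -m creep '[[[1,0,0,0,-4.2],[1,-3.05,-3.42,0,0],[1,-3.05,-3.42,0,0],[1,-3.05,-3.42,0,0],[1,-3.05,-3.42,0,0],[1,-3.05,-3.42,0,0],[1,-3.05,-3.42,0,0],[1,-3.05,-3.42,0,0]]]'
python3 -m creep '[[[1,-3.05,-3.42,0,0],[1,-3.05,-3.42,0,0],[1,-3.05,-3.42,0,0],[1,-3.05,-3.42,0,0],[1,-3.05,-3.42,0,0],[1,-3.05,-3.42,0,0],[1,-3.05,-3.42,0,0],[1,-3.05,-3.42,0,0]]]'
python3 -m creep '[[[1,-3.05,-3.42,0,0],[1,-3.05,-3.42,0,0],[1,-3.05,-3.42,0,0],[1,0,0,0,0],[1,0,0,0,0]]]'
cat >> h.py <<'E'
def wlook(name,names,save=None):
    cal=get_calibration('wrist'); im,d=read_camera('wrist')
    if save: cv2.imwrite('pics/'+save,im)
    for n in names:
        for o in regions_of(n,'wrist')[:2]:
            P=cloud(cal,d,o['pixels'])
            if len(P)<50: continue
            zt=np.percentile(P[:,2],95); T=P[P[:,2]>zt-.006]
            (cx,cy),(w,h),a=cv2.minAreaRect(T[:,:2].astype(np.float32)*1000)
            print(n,round(o['conf'],2),[int(b) for b in o['bbox']],'ztop',round(float(zt),3),'rect',np.round([cx,cy,w,h,a],1))
            if n=='transformer':
                v,u=np.nonzero(o['pixels']&(d>0)); k=(im[v,u].max(1)<90)&(P[:,2]>.044); Q=P[k]
                if len(Q)>50: print('  core',cv2.minAreaRect(Q[:,:2].astype(np.float32)*1000))
E
python3 - <<'E'
from h import *
plan(.53,-.268,.30,69.7)
wlook('a',['transformer','heatsink','capacitor','fan'],'w1.png')
E
```

```text
t: 1.35
position: [0.3455, 0.2004, 0.3042]
eef_rot: [0.0, 0.176, 0.984, 0.001]
wrist_force: [1.7, 1.0, -0.7]
opening: 1.002
grip_force: 0.0
t: 2.15
position: [0.4799, -0.1405, 0.3043]
eef_rot: [0.001, 0.175, 0.984, 0.0]
wrist_force: [0.5, 0.6, 0.7]
opening: 0.999
grip_force: 0.0
t: 2.65
position: [0.5293, -0.2681, 0.3032]
eef_rot: [-0.001, 0.177, 0.984, -0.0]
wrist_force: [0.4, -0.2, 0.2]
opening: 1.0
grip_force: 0.0
t 2.65 pos [ 0.5293 -0.2681  0.3032] yaw 69.6 q7 1.89 turn -0.1 shift after turn cm [-0.07  0.03  0.32] opening 1.0
transformer 0.8 [290, 179, 351, 238] ztop 0.051 rect [ 531.2 -268.7   50.1   24.5   69.6]
  core ((520.0838012695312, -264.2289123535156), (46.83840560913086, 0.6386895775794983), 69.6673583984375)
transformer 0.67 [129, 152, 208, 219] ztop 0.049 rect [ 461.6 -383.7   51.4   33.6   87.7]
heatsink 0.84 [253, 46, 334, 132] ztop 0.043 rect [ 434.6 -253.4   49.2   46.     8.7]
capacitor 0.71 [436, 236, 496, 293] ztop 0.053 rect [ 626.4 -162.8   38.9   39.1   69. ]
fan 0.64 [418, 34, 474, 98] ztop 0.023 rect [ 458.6 -129.5   41.1   40.1   87.2]
```

View pics/w1.png

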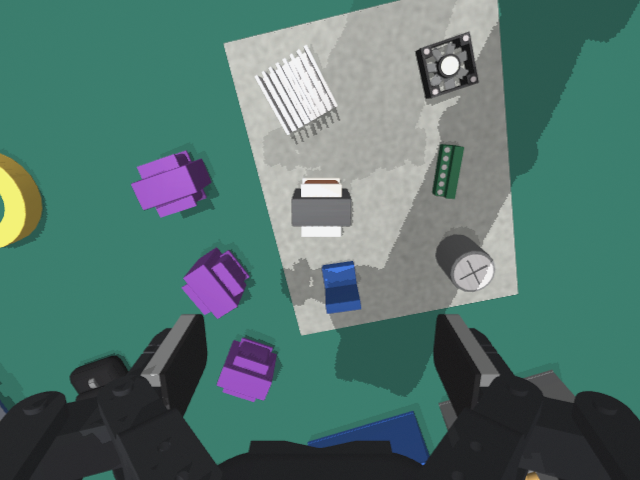

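This wrist view shows the whole mat: the dark transformer core at (322,208), heat sink (296,90), fan (447,66), connector (448,171), capacitor (472,270), jig (340,288), and the purple look-alikes to the left. I'm now descending on the transformer.

```bash
python3 -m creep '[[[1,-0.2,0,4.5,0],[1,0,0,4.5,0],[1,0,0,4.5,0],[1,0,0,4.5,0],[1,0,0,3.7,0],[1,0,0,0,0],[0,0,0,0,0],[0,0,0,0,0]]]' 60
python3 -m creep '[[[0,0,0,0,0],[0,0,0,0,0],[0,0,0,0,0],[0,0,0,0,0],[0,0,0,0,0],[0,0,0,0,0]]]' 60
```

```text
t: 3.7
position: [0.5334, -0.2683, 0.0899]
eef_rot: [0.003, 0.175, 0.984, -0.001]
wrist_force: [0.7, -0.3, 0.0]
opening: 0.69
grip_force: 0.0
t: 4.3
position: [0.5335, -0.2689, 0.0903]
eef_rot: [0.003, 0.176, 0.984, -0.001]
wrist_force: [0.1, 0.7, 7.1]
opening: 0.573
grip_force: 64.3
```

```bash
python3 -m creep '[[[0,0,0,-2,0],[0,0,0,-4,-7],[0,0,0,-4,-7.4],[0,0,0,-3,-7.4],[0,0,0,0,-7.4],[0,0,0,0,0]]]'
python3 - <<'E'
from h import *
plan(.47,.14,.24,98.8)
for n in ['inlet','strip']:
    pass
E
```

```text
t: 4.9
position: [0.5317, -0.2679, 0.2187]
eef_rot: [0.001, -0.078, 0.997, -0.0]
wrist_force: [-0.5, 0.8, -3.0]
opening: 0.577
grip_force: 63.4
t 4.9 pos [ 0.5317 -0.2679  0.2187] yaw 98.9 q7 2.38 turn 0.1 shift after turn cm [-0.15 41.25 -2.16] opening 0.58
```

```bash
python3 -m creep '[[[0,0,4.6,-0.5,0],[0,0,4.6,-0.5,0],[0,0,4.6,-0.5,0],[0,0,4.6,-0.5,0],[0,0,4.6,0,0],[0,0,4.6,0,0],[0,0,4.6,0,0],[0,0,4.6,0,0]]]'
python3 -m creep '[[[0,0,4.6,0,0],[0,0,0,0,0],[0,0,0,0,0]]]'
python3 - <<'E'
from h import *
wlook('a',['inlet','strip','chassis'],'w2.png')
plan(.454,.194,.24,98.8)
E
```

```text
t: 5.7
position: [0.4727, 0.0975, 0.236]
eef_rot: [-0.001, -0.076, 0.997, -0.0]
wrist_force: [0.9, 0.5, -3.0]
opening: 0.575
grip_force: 63.8
t: 6.0
position: [0.4658, 0.1428, 0.2358]
eef_rot: [-0.001, -0.079, 0.997, -0.0]
wrist_force: [-0.2, -0.5, -3.3]
opening: 0.574
grip_force: 64.0
inlet 0.65 [343, 123, 445, 164] ztop 0.036 rect [400.5 186.5  27.6  50.1   8.6]
strip 0.58 [319, 411, 398, 447] ztop 0.023 rect [559.  194.4 222.9  66.3   8.2]
chassis 0.79 [297, 110, 496, 446] ztop 0.011 rect [527.  206.  299.7 140.5   8.7]
t 6.2 pos [0.4672 0.1395 0.2366] yaw 98.7 q7 1.5 turn -0.1 shift after turn cm [ 0.47  5.59 -0.35] opening 0.58
```

View pics/w2.png

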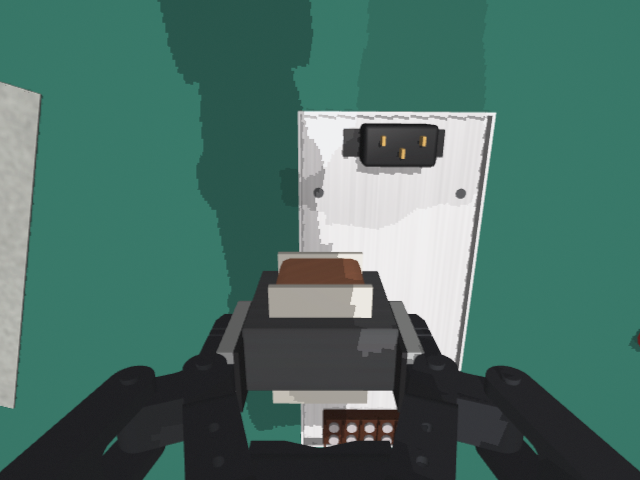

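Gripped transformer hangs square at (320,330); inlet at (395,145) and strip at (365,425) in the chassis. The chassis centre is (527,206) mm, turned 8.7°.

```bash
python3 -m creep '[[[0,0.1,4,0,0],[0,0,1.6,1.5,0],[0,0,0,4,0],[0,0,0,4,0],[0,0,0,3,0],[0,0,0,1,0],[0,0,0,0,0]]]'
python3 - <<'E'
from h import *
plan(.458,.1953,.0917,98.7)
E
```

```text
t: 6.9
position: [0.4569, 0.1951, 0.1008]
eef_rot: [-0.001, -0.077, 0.997, -0.001]
wrist_force: [-0.7, -0.0, -2.7]
opening: 0.572
grip_force: 63.8
t 6.9 pos [0.4569 0.1951 0.1008] yaw 98.8 q7 1.45 turn 0.1 shift after turn cm [-0.11  0.    0.91] opening 0.57
```

```bash
python3 -m creep '[[[0,-0.1,0,0.4,0],[0,0,0,0.4,0],[0,0,0,0,0]]]'
python3 -m creep '[[[0,0,0,0.2,0],[0,0,0,0,0]]]'
```

```text
t: 7.2
position: [0.4591, 0.1969, 0.0947]
eef_rot: [0.001, -0.078, 0.997, 0.0]
wrist_force: [0.2, -0.0, -2.2]
opening: 0.579
grip_force: 63.8
t: 7.4
position: [0.4585, 0.1968, 0.0922]
eef_rot: [0.0, -0.078, 0.997, 0.0]
wrist_force: [-0.5, -0.1, -4.1]
opening: 0.578
grip_force: 63.8
```

```bash
python3 -m creep '[[[1,0,0,0,0],[1,0,0,0,0],[1,0,0,0,0],[1,0,0,0,0],[1,0,0,-2,0],[1,0,0,-4,0],[1,0,0,-4,0],[1,0,0,-4,0]]]'
python3 - <<'E'
from h import *
plan(.6264,-.163,.25,98.7)
E
```

```text
t: 8.2
position: [0.4582, 0.1965, 0.2334]
eef_rot: [-0.0, -0.078, 0.997, -0.0]
wrist_force: [0.5, 1.3, 0.3]
opening: 1.004
grip_force: 0.0
t 8.2 pos [0.4582 0.1965 0.2334] yaw 98.9 q7 1.38 turn 0.2 shift after turn cm [-11.19 -38.08  -1.65] opening 1.0
```

```bash
python3 -m creep '[[[1,-1.24,-4.23,-0.5,0],[1,-1.24,-4.23,-0.5,0],[1,-1.24,-4.23,-0.5,0],[1,-1.24,-4.23,0,0],[1,-1.24,-4.23,0,0],[1,-1.24,-4.23,0,0],[1,-1.24,-4.23,0,0],[1,-1.24,-4.23,0,0]]]'
python3 -m creep '[[[1,-1.24,-4.23,0,0],[1,0,0,0,0],[1,0,0,0,0]]]'
python3 - <<'E'
from h import *
plan(.6264,-.163,.09,98.7)
wlook('a',['capacitor','heatsink','fan'])
E
```

```text
t: 9.0
position: [0.6097, -0.1236, 0.247]
eef_rot: [0.0, -0.078, 0.997, 0.0]
wrist_force: [0.3, 1.0, -0.5]
opening: 1.001
grip_force: 0.0
t: 9.3
position: [0.6276, -0.1638, 0.2463]
eef_rot: [-0.001, -0.076, 0.997, -0.0]
wrist_force: [0.3, 1.2, 0.1]
opening: 0.997
grip_force: 0.0
t 9.3 pos [ 0.6276 -0.1638  0.2463] yaw 98.8 q7 2.14 turn 0.1 shift after turn cm [ 0.08  0.1  15.63] opening 1.0
capacitor 0.97 [292, 189, 351, 259] ztop 0.053 rect [ 627.1 -162.2   39.3   39.1   43.9]
capacitor 0.67 [329, 73, 384, 141] ztop 0.023 rect [ 544.5 -149.4   12.2   46.1   64.5]
fan 0.69 [373, 1, 437, 24] ztop 0.023 rect [ 473.8 -130.1   40.5   10.8   88.2]
```

```bash
python3 -m creep '[[[1,0,0.1,4,0],[1,0,0,4,0],[1,0,0,4,0],[1,0,0,3.7,0],[1,0,0,0,0],[0,0,0,0,0],[0,0,0,0,0],[0,0,0,0,0]]]' 40
python3 -m creep '[[[0,0,0,0,0],[0,0,0,0,0],[0,0,0,0,0],[0,0,0,0,0],[0,0,0,0,0],[0,0,0,0,0]]]'
```

```text
t: 10.3
position: [0.6295, -0.1614, 0.093]
eef_rot: [0.003, -0.078, 0.997, -0.001]
wrist_force: [-0.2, 0.1, 0.8]
opening: 0.517
grip_force: 0.0
t: 10.9
position: [0.6296, -0.1614, 0.093]
eef_rot: [0.003, -0.078, 0.997, -0.001]
wrist_force: [-1.1, -0.2, 6.1]
opening: 0.457
grip_force: 40.5
```

```bash
python3 -m creep '[[[0,0,0,-2,0],[0,0,0,-4,0],[0,0,0,-4,0],[0,0,0,0,0]]]'
python3 - <<'E'
from h import *
plan(.6025,.2175,.195,98.7)
E
```

```text
t: 11.3
position: [0.6314, -0.1629, 0.198]
eef_rot: [0.007, -0.078, 0.997, -0.003]
wrist_force: [0.6, 0.3, 0.1]
opening: 0.455
grip_force: 40.3
t 11.3 pos [ 0.6314 -0.1629  0.198 ] yaw 98.9 q7 2.16 turn 0.2 shift after turn cm [-2.89 38.04  0.11] opening 0.46
```

```bash
python3 -m creep '[[[0,-0.32,4.23,0,0],[0,-0.32,4.23,0,0],[0,-0.32,4.23,0,0],[0,-0.32,4.23,0,0],[0,-0.32,4.23,0,0],[0,-0.32,4.23,0,0],[0,-0.32,4.23,0,0],[0,-0.32,4.23,0,0]]]'
python3 -m creep '[[[0,-0.32,4.23,0,0],[0,0,0,3,0],[0,0,0,4,0],[0,0,0,2,0],[0,0,0,0,0],[0,0,0,0,0]]]'
python3 - <<'E'
from h import *
plan(.6025,.2175,.094,98.7)
wlook('a',['strip','capacitor','transformer'],'w3.png')
E
```

```text
t: 12.1
position: [0.5999, 0.1788, 0.1901]
eef_rot: [0.0, -0.078, 0.997, 0.0]
wrist_force: [0.8, 0.2, -0.6]
opening: 0.458
grip_force: 40.4
t: 12.7
position: [0.5972, 0.2194, 0.1004]
eef_rot: [0.0, -0.078, 0.997, -0.0]
wrist_force: [0.9, 0.4, -0.1]
opening: 0.457
grip_force: 40.6
t 12.7 pos [0.5972 0.2194 0.1004] yaw 98.9 q7 1.57 turn 0.2 shift after turn cm [-0.49 -0.27  0.64] opening 0.46
strip 0.83 [253, 382, 390, 446] ztop 0.023 rect [624.  222.9  86.6  63.1   9.3]
capacitor 0.94 [260, 254, 376, 409] ztop 0.061 rect [594.1 218.6  40.2  38.8  17.3]
```

View pics/w3.png

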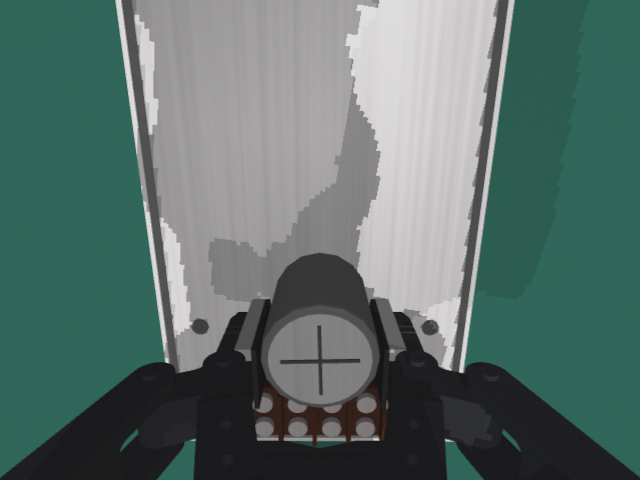

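The capacitor at (320,355) hangs 6 mm short of its place before the strip (320,415), so I'll shift it, set it down and let go.

```bash
python3 -m creep '[[[0,-0.57,-0.2,0.3,0],[0,0,0,0.3,0],[0,0,0,0,0]]]'
python3 -m creep '[[[0,0,0,0.1,0],[0,0,0,0,0]]]'
```

```text
t: 13.2
position: [0.6035, 0.2181, 0.0939]
eef_rot: [0.0, -0.078, 0.997, -0.0]
wrist_force: [0.7, -0.8, -0.1]
opening: 0.453
grip_force: 40.9
t: 13.4
position: [0.6035, 0.2181, 0.0938]
eef_rot: [0.001, -0.078, 0.997, -0.0]
wrist_force: [0.2, -1.3, 5.1]
opening: 0.458
grip_force: 41.3
```

```bash
python3 -m creep '[[[1,0,0,0,0],[1,0,0,0,0],[1,0,0,0,0],[1,0,0,0,0],[1,0,0,-2,0],[1,0,0,-4,0],[1,0,0,-4,0],[1,0,0,-4,0]]]'
python3 - <<'E'
from h import *
plan(.4346,-.2534,.24,98.7)
E
```

```text
t: 14.2
position: [0.6025, 0.2183, 0.2341]
eef_rot: [-0.0, -0.078, 0.997, -0.0]
wrist_force: [1.6, 1.0, -0.2]
opening: 0.999
grip_force: 0.0
t 14.2 pos [0.6025 0.2183 0.2341] yaw 98.9 q7 1.53 turn 0.2 shift after turn cm [ 23.74 -44.09  -0.57] opening 1.0
```

```bash
python3 -m creep '[[[1,2.16,-4.01,0,0],[1,2.16,-4.01,0,0],[1,2.16,-4.01,0,0],[1,2.16,-4.01,0,0],[1,2.16,-4.01,0,0],[1,2.16,-4.01,0,0],[1,2.16,-4.01,0,0],[1,2.16,-4.01,0,0]]]'
python3 -m creep '[[[1,2.16,-4.01,0,0],[1,2.16,-4.01,0,0],[1,2.16,-4.01,0,0],[1,0,0,0,0],[1,0,0,0,0]]]'
python3 - <<'E'
from h import *
plan(.4346,-.2534,.085,98.7)
wlook('a',['heatsink'])
E
```

```text
t: 15.0
position: [0.4812, -0.1268, 0.233]
eef_rot: [0.0, -0.078, 0.997, 0.0]
wrist_force: [0.2, -1.6, 0.4]
opening: 1.0
grip_force: 0.0
t: 15.5
position: [0.436, -0.2555, 0.233]
eef_rot: [0.0, -0.076, 0.997, 0.0]
wrist_force: [0.4, 0.9, -0.4]
opening: 1.0
grip_force: 0.0
t 15.5 pos [ 0.436  -0.2555  0.233 ] yaw 98.7 q7 2.41 turn 0.0 shift after turn cm [ 0.11  0.23 14.8 ] opening 1.0
heatsink 0.55 [289, 182, 357, 262] ztop 0.042 rect [ 434.2 -253.4   49.7   46.     8.5]
```

```bash
python3 -m creep '[[[1,0.1,0.2,4,0],[1,0,0,4,0],[1,0,0,4,0],[1,0,0,2.9,0],[1,0,0,0,0],[0,0,0,0,0],[0,0,0,0,0],[0,0,0,0,0]]]' 40
python3 -m creep '[[[0,0,0,0,0],[0,0,0,0,0],[0,0,0,0,0],[0,0,0,0,0],[0,0,0,0,0],[0,0,0,0,0]]]'
python3 -m creep '[[[0,0,0,-2,0],[0,0,0,-4,0],[0,0,0,-4,0],[0,0,0,0,0]]]'
python3 - <<'E'
from h import *
c=np.array([.4005,.1865]);c2=np.array([.6535,.2254]);print((c+c2)/2)
plan(.528,.206,.195,98.7)
E
```

```text
t: 16.4
position: [0.4372, -0.2529, 0.086]
eef_rot: [0.002, -0.078, 0.997, -0.001]
wrist_force: [-2.3, 1.6, 3.8]
opening: 0.531
grip_force: 42.4
t: 17.0
position: [0.4372, -0.2531, 0.086]
eef_rot: [0.002, -0.078, 0.997, -0.001]
wrist_force: [0.0, 1.0, 6.4]
opening: 0.531
grip_force: 43.2
t: 17.4
position: [0.4385, -0.255, 0.1897]
eef_rot: [0.006, -0.078, 0.997, -0.003]
wrist_force: [1.1, -0.5, -0.8]
opening: 0.529
grip_force: 42.4
[0.527   0.20595]
t 17.4 pos [ 0.4385 -0.255   0.1897] yaw 98.9 q7 2.45 turn 0.2 shift after turn cm [-15.82  44.21  -0.67] opening 0.53
```

```bash
python3 -m creep '[[[0,-1.6,4.42,0,0],[0,-1.6,4.42,0,0],[0,-1.6,4.42,0,0],[0,-1.6,4.42,0,0],[0,-1.6,4.42,0,0],[0,-1.6,4.42,0,0],[0,-1.6,4.42,0,0],[0,-1.6,4.42,0,0]]]'
python3 -m creep '[[[0,-1.6,4.42,0,0],[0,-1.6,4.42,0,0],[0,0,0,0,0],[0,0,0,0,0]]]'
python3 - <<'E'
from h import *
plan(.530,.206,.088,98.7)
wlook('a',['heatsink','transformer','inlet'],'w4.png')
E
```

```text
t: 18.2
position: [0.5065, 0.1186, 0.1836]
eef_rot: [-0.0, -0.078, 0.997, 0.0]
wrist_force: [1.4, 0.4, -1.1]
opening: 0.532
grip_force: 42.3
t: 18.6
position: [0.524, 0.2107, 0.183]
eef_rot: [-0.001, -0.08, 0.997, -0.0]
wrist_force: [0.1, -1.5, -1.5]
opening: 0.53
grip_force: 42.2
t 18.6 pos [0.524  0.2107 0.183 ] yaw 99.2 q7 1.5 turn 0.5 shift after turn cm [-0.54 -0.55  9.5 ] opening 0.53
heatsink 0.82 [245, 244, 391, 415] ztop 0.139 rect [521.1 209.8  51.3  46.3   8.9]
heatsink 0.74 [249, 384, 381, 435] ztop 0.023 rect [601.3 217.8 134.   96.3   8.8]
transformer 0.84 [262, 85, 363, 176] ztop 0.052 rect [460.  196.6  32.4  50.4   8.1]
  core ((455.7556457519531, 196.1240234375), (23.61654281616211, 49.35971450805664), 8.356212615966797)
inlet 0.82 [246, 0, 377, 48] ztop 0.036 rect [404.9 187.3  20.   50.2   9.1]
```

View pics/w4.png

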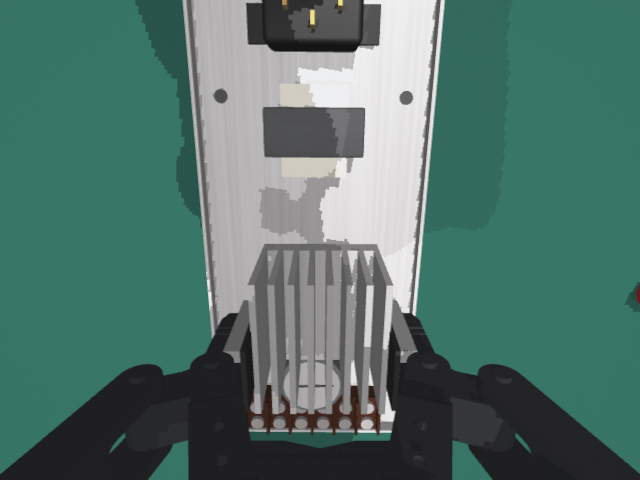

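Transformer stands square at (314,132) near the inlet (312,22), with the capacitor under the held sink at (310,385). I'm setting the heat sink down between them.

```bash
python3 -m creep '[[[0,-0.65,-0.4,2,0],[0,0,0,4,0],[0,0,0,2.5,0],[0,0,0,0,0],[0,0,0,0,0]]]'
python3 -m creep '[[[0,0,0,0.4,0],[0,0,0,0.3,0],[0,0,0,0,0]]]'
```

```text
t: 19.3
position: [0.5322, 0.205, 0.0993]
eef_rot: [0.0, -0.077, 0.997, -0.0]
wrist_force: [-0.1, 0.3, 0.4]
opening: 0.528
grip_force: 42.1
t: 19.6
position: [0.5322, 0.2063, 0.0926]
eef_rot: [0.001, -0.078, 0.997, 0.0]
wrist_force: [-0.1, -0.5, -1.3]
opening: 0.532
grip_force: 42.2
```

```bash
python3 -m creep '[[[0,0.1,0,0.2,0],[0,0,0,0.15,0],[0,0,0,0,0]]]'
```

```text
t: 19.9
position: [0.5306, 0.206, 0.0882]
eef_rot: [-0.0, -0.078, 0.997, -0.0]
wrist_force: [-0.0, 0.4, -0.6]
opening: 0.531
grip_force: 42.2
```

```bash
python3 -m creep '[[[0,0,0,0.1,0],[0,0,0,0,0],[1,0,0,0,0],[1,0,0,0,0],[1,0,0,0,0],[1,0,0,0,0],[1,0,0,-2,0],[1,0,0,-4,0]]]'
python3 -m creep '[[[1,0,0,-4,0],[1,0,0,-4,5.5],[1,0,0,0,5.5],[1,0,0,0,0]]]'
python3 - <<'E'
from h import *
plan(.4586,-.1295,.22,87.5)
E
```

```text
t: 20.7
position: [0.5283, 0.2053, 0.1449]
eef_rot: [-0.004, -0.078, 0.997, -0.001]
wrist_force: [0.8, 0.7, 0.5]
opening: 1.002
grip_force: 0.0
t: 21.1
position: [0.5315, 0.2062, 0.2291]
eef_rot: [0.001, 0.018, 1.0, 0.001]
wrist_force: [-0.0, -0.8, -0.7]
opening: 0.999
grip_force: 0.0
t 21.1 pos [0.5315 0.2062 0.2291] yaw 88.0 q7 1.32 turn 0.5 shift after turn cm [  5.82 -33.86   0.84] opening 1.0
```

```bash
python3 -m creep '[[[1,0.73,-4.23,0,0.5],[1,0.73,-4.23,0,0],[1,0.73,-4.23,0,0],[1,0.73,-4.23,0,0],[1,0.73,-4.23,0,0],[1,0.73,-4.23,0,0],[1,0.73,-4.23,0,0],[1,0.73,-4.23,0,0]]]'
python3 -m creep '[[[1,0,0,0,0],[1,0,0,0,0]]]'
python3 - <<'E'
from h import *
plan(.4586,-.1295,.08,87.5)
wlook('a',['fan','connector'])
E
```

```text
t: 21.9
position: [0.4563, -0.1307, 0.2263]
eef_rot: [-0.001, 0.021, 1.0, 0.0]
wrist_force: [1.3, -0.2, 0.6]
opening: 0.999
grip_force: 0.0
t: 22.1
position: [0.4567, -0.1304, 0.2265]
eef_rot: [-0.001, 0.023, 1.0, 0.0]
wrist_force: [-0.6, 0.5, 0.3]
opening: 0.998
grip_force: 0.0
t 22.1 pos [ 0.4567 -0.1304  0.2265] yaw 87.3 q7 1.94 turn -0.2 shift after turn cm [-0.22  0.09 14.65] opening 1.0
fan 0.79 [296, 195, 348, 253] ztop 0.023 rect [ 458.5 -129.7   39.9   40.4   87.2]
connector 0.59 [280, 295, 318, 359] ztop 0.022 rect [ 545.3 -148.     8.4   47.3   64.8]
```

```bash
python3 -m creep '[[[0.4,0,0,0,0],[0.4,0,0,0,0],[0.4,0,0,0,0],[0.4,0,0,0,0],[0.4,0,0,0,0]]]'
python3 - <<'E'
from h import *
s=telemetry.state();M=rot(s['eef_rot']);cal=get_calibration('wrist');im,d=read_camera('wrist')
P=(cloud(cal,d,np.ones(d.shape,bool))-s['position'])@M
k=(abs(P[:,0])<.014)&(abs(P[:,1])<.06)&(P[:,2]<.12)&(P[:,2]>.03);Q=P[k]
print(s['opening'],len(Q),np.percentile(Q[:,2],[50,90,98,100]),r.grip_depth)
for sg in(-1,1):
    q=Q[np.sign(Q[:,1])==sg]; t=q[q[:,2]>q[:,2].max()-.004]; print(sg,q[:,2].max(),t.mean(0))
E
```

```text
t: 22.75
position: [0.4579, -0.1294, 0.2274]
eef_rot: [0.0, 0.022, 1.0, -0.0]
wrist_force: [0.3, 0.7, -0.1]
opening: 0.4
grip_force: 0.0
0.40036026237199906 6019 [0.04551615 0.06260073 0.06784724 0.07207594] 0.0539
-1 0.07203727537323519 [ 0.00081331 -0.0177462   0.0698045 ]
1 0.07207593960799198 [0.00025251 0.01680186 0.06972943]
```

```bash
python3 -m creep '[[[0.8,-0.1,0,0,0],[0.8,0,0,2,0],[0.8,0,0,4,0],[0.8,0,0,4,0],[0.8,0,0,4,0],[0.8,0,0,1,0],[0.8,0,0,0,0]]]' 30
python3 -m creep '[[[0,0,0,0,0],[0,0,0,0,0],[0,0,0,0,0],[0,0,0,0,0],[0,0,0,0,0],[0,0,0,0,0],[0,0,0,0,0]]]'
```

```text
t: 23.5
position: [0.4578, -0.1295, 0.0764]
eef_rot: [-0.002, 0.022, 1.0, 0.0]
wrist_force: [0.8, -0.0, 0.5]
opening: 0.803
grip_force: 0.0
t: 24.2
position: [0.4607, -0.1302, 0.0796]
eef_rot: [0.003, 0.022, 1.0, -0.0]
wrist_force: [0.1, -0.6, 6.8]
opening: 0.464
grip_force: 32.1
```

```bash
python3 -m creep '[[[0,0,0,-2,0],[0,0,0,-4,-5.6],[0,0,0,-4,-5.6],[0,0,0,-3,0],[0,0,0,0,0]]]'
python3 - <<'E'
from h import *
plan(.5305,.207,.21,98.7)
wlook('a',['fan'])
E
```

```text
t: 24.7
position: [0.4618, -0.1308, 0.2126]
eef_rot: [0.006, -0.075, 0.997, -0.001]
wrist_force: [-0.3, 0.6, -0.2]
opening: 0.459
grip_force: 31.3
t 24.7 pos [ 0.4618 -0.1308  0.2126] yaw 98.6 q7 2.14 turn -0.1 shift after turn cm [-11.9   32.36   0.3 ] opening 0.46
fan 0.76 [263, 263, 373, 378] ztop 0.155 rect [ 460.1 -131.6   41.4   40.1    8.7]
fan 0.67 [602, 309, 639, 460] ztop 0.012 rect [570.  141.9 123.6   4.7   9.3]
```

```bash
python3 -m creep '[[[0,-1.49,4.05,0,0],[0,-1.49,4.05,0,0],[0,-1.49,4.05,0,0],[0,-1.49,4.05,0,0],[0,-1.49,4.05,0,0],[0,-1.49,4.05,0,0],[0,-1.49,4.05,0,0],[0,-1.49,3.5,0,0]]]'
python3 -m creep '[[[0,0,0,0,0],[0,0,0,0,0]]]'
python3 - <<'E'
from h import *
plan(.5305,.207,.12,98.7)
wlook('a',['fan','heatsink','transformer'],'w5.png')
cal,im,d=topdepth('top')
for n in ['heatsink','capacitor','transformer']:
    for o in regions_of(n,'top')[:1]:
        P=cloud(cal,d,o['pixels']);print(n,np.median(P,0),o['bbox'])
E
```

```text
t: 25.6
position: [0.5274, 0.2057, 0.2054]
eef_rot: [-0.002, -0.076, 0.997, -0.0]
wrist_force: [0.9, -0.6, -0.6]
opening: 0.46
grip_force: 31.3
t: 25.8
position: [0.5276, 0.2041, 0.2054]
eef_rot: [-0.002, -0.077, 0.997, -0.001]
wrist_force: [-0.1, -0.9, -0.9]
opening: 0.46
grip_force: 31.3
t 25.8 pos [0.5276 0.2041 0.2054] yaw 98.8 q7 1.5 turn 0.1 shift after turn cm [-0.37  0.26  8.53] opening 0.46
fan 0.41 [206, 0, 447, 408] ztop 0.011 rect [530.8 206.6 293.6 140.8   8.7]
heatsink 0.95 [284, 193, 358, 262] ztop 0.043 rect [521.  204.   36.8  46.1   8.6]
transformer 0.81 [282, 82, 372, 169] ztop 0.052 rect [451.  195.5  34.8  49.7   8.6]
  core ((456.3450927734375, 193.27883911132812), (23.224355697631836, 43.25908279418945), 8.761487007141113)
transformer 0.53 [261, 376, 380, 409] ztop 0.023 rect [606.  214.5 124.5  90.9   9.7]
heatsink [0.51493151 0.19198736 0.03369524] [181.8, 214.5, 200.4, 235.0]
capacitor [0.60233939 0.20683988 0.05250203] [176.2, 183.5, 194.5, 199.1]
transformer [ 0.66038597 -0.39567763  0.04350296] [434.2, 151.2, 453.5, 176.2]
```

View pics/w5.png

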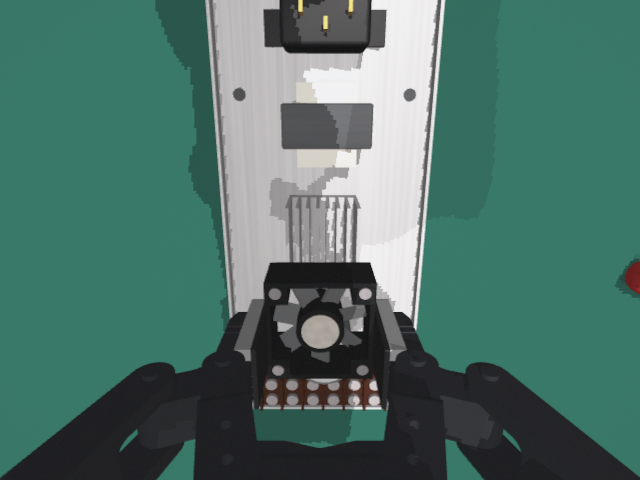

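The fan is held square at (320,320), and the heat sink behind it at (322,228) is aligned with the row. I'm setting the fan down.

```bash
python3 -m creep '[[[0,-0.2,0.15,2,0],[0,0,0,4,0],[0,0,0,1.2,0],[0,0,0,0,0],[0,0,0,0,0]]]'
python3 - <<'E'
from h import *
plan(.5295,.2058,.1206,98.7)
wlook('a',['fan','heatsink'],'w6.png')
E
```

```text
t: 26.7
position: [0.5312, 0.205, 0.1364]
eef_rot: [0.001, -0.075, 0.997, 0.0]
wrist_force: [-1.1, -0.8, 0.2]
opening: 0.461
grip_force: 31.3
t 26.7 pos [0.5312 0.205  0.1364] yaw 98.6 q7 1.54 turn -0.1 shift after turn cm [0.16 0.11 1.58] opening 0.46
fan 0.57 [265, 262, 373, 377] ztop 0.079 rect [529.  204.3  41.6  40.3   9. ]
fan 0.26 [237, 2, 407, 18] ztop 0.034 rect [413.5 188.7   2.7  48.9   8.6]
heatsink 0.85 [264, 214, 375, 332] ztop 0.043 rect [527.4 204.8  50.2  46.1   8.1]
```

View pics/w6.png

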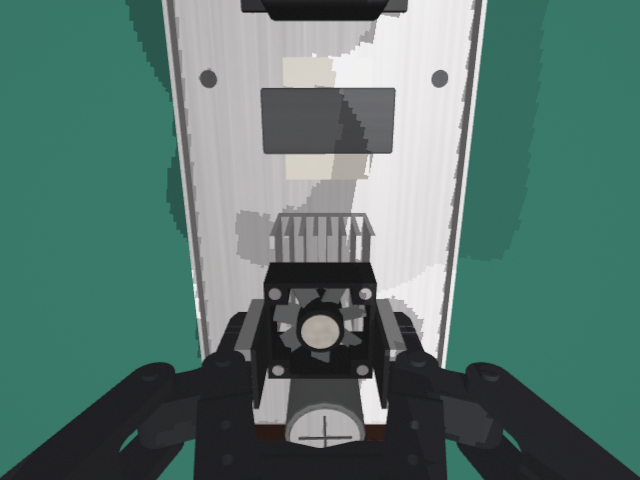

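Fan at (320,320) is within 2 mm of centred over the sink at (320,240), so I'll lower it the last 15 mm.

```bash
python3 -m creep '[[[0,0.15,0.05,0.7,0],[0,0,0,0.5,0],[0,0,0,0.2,0],[0,0,0,0,0]]]'
python3 -m creep '[[[0,0,0,0.1,0],[0,0,0,0,0]]]'
```

```text
t: 27.25
position: [0.5288, 0.2052, 0.1211]
eef_rot: [-0.0, -0.075, 0.997, -0.0]
wrist_force: [0.9, -0.7, -0.2]
opening: 0.453
grip_force: 31.3
t: 27.45
position: [0.5291, 0.2053, 0.1207]
eef_rot: [0.0, -0.075, 0.997, 0.0]
wrist_force: [-1.0, -0.2, 1.1]
opening: 0.457
grip_force: 31.5
```

```bash
python3 -m creep '[[[1,0,0,0,0],[1,0,0,0,0],[1,0,0,0,0],[1,0,0,0,0],[1,0,0,0,0],[1,0,0,-2,0],[1,0,0,-4,0],[1,0,0,-4,0]]]'
python3 -m creep '[[[1,0,0,-3,0],[1,0,0,0,0],[1,0,0,0,0]]]'
python3 - <<'E'
from h import *
wlook('a',['fan','heatsink','transformer','capacitor','inlet'],'w7.png')
E
```

```text
t: 28.25
position: [0.5283, 0.205, 0.2207]
eef_rot: [-0.001, -0.075, 0.997, -0.001]
wrist_force: [1.1, 0.9, 0.2]
opening: 0.998
grip_force: 0.0
t: 28.55
position: [0.5291, 0.2053, 0.2509]
eef_rot: [0.001, -0.075, 0.997, 0.0]
wrist_force: [-0.6, -0.4, -0.2]
opening: 1.001
grip_force: 0.0
fan 0.82 [290, 196, 348, 258] ztop 0.063 rect [526.8 204.4  40.7  40.1   8.6]
heatsink 0.57 [285, 178, 350, 251] ztop 0.05 rect [521.4 209.6  38.2  40.6  89.1]
transformer 0.78 [287, 85, 361, 155] ztop 0.052 rect [453.2 195.6  29.4  49.9   8.5]
  core ((457.5675048828125, 184.80422973632812), (22.56281852722168, 25.663124084472656), 8.639242172241211)
capacitor 0.6 [294, 273, 349, 343] ztop 0.054 rect [600.6 217.2  38.9  38.6  41.3]
capacitor 0.2 [286, 83, 360, 154] ztop 0.052 rect [453.2 195.6  29.4  50.    8.6]
inlet 0.88 [265, 6, 371, 57] ztop 0.036 rect [400.7 186.7  28.2  50.2   8.8]
```

View pics/w7.png

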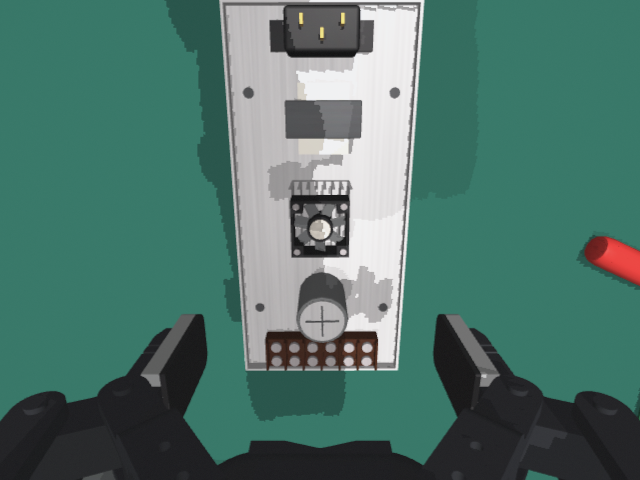

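The picture shows inlet (322,30), transformer (322,118), sink with the fan on it (320,225), capacitor (322,318) and strip (322,350) all in line and clear of the gripper.

```bash
python3 -c "
from h import *
print(order.finish_job())"
```

```text
the job is handed in; nothing more can be done
None
```

The row is laid out in the chassis, with the fan flat on the heat sink and everything released; the last look put every part within a few millimetres of its target, and the job was handed in at about 29 s with no verdict returned.

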